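# Close a split wire-guide housing over its roller and hold it shut

## Task

Assemble the wire guide: slide the brass roller over the upright axle of the blue lower half and let go of it so that it sits on the spring washer, then fit the blue upper half over it onto the two dowels and press it down until the joint faces meet all round. The spring under the roller pushes the upper half back up, so finish while still holding the housing pressed shut with the fingers, ready for its screws; leave the flush cutter, the screwdriver and the marker where they lie.

Things in the scene. Friction and masses are not known exactly. Their poses are not given: they have to be found in the camera images.
- lower_half: Lower half of the housing: blue casting 104 (its x) x 60 (its y) mm on a dark steel plate 140 x 110 x 10 mm fixed to the table. Origin: centre of the plate's underside, z up; flat bare-metal joint face 40 mm above it. A central axle and two dowels rise from the face; the foot (84 mm wide in y) and its screws stay over 15 mm below it.
- joint_face (a point): Centre of the lower half's joint face (on the axle's axis, 40 mm above the table); axes as lower_half.
- axle_tip (a point): Tip of the upright steel axle, 11 mm in diameter with a rounded nose, 26 mm above the centre of the joint face.
- dowel_a (a point): Tip of the upright bullet-nosed steel dowel at x = +37.5 mm, y = 0 of the lower half: 8 mm in diameter, 18 mm above the joint face.
- dowel_b (a point): Tip of the upright bullet-nosed steel dowel at x = -37.5 mm, y = 0 of the lower half: 8 mm in diameter, 18 mm above the joint face.
- spring_seat (a joint): Steel thrust washer (32 mm across) round the axle on a wave spring. Travel in m: 0 = free (top 8 mm above the joint face), grows as it is pushed down, 0.006 when the housing is shut over the roller, end stop 0.0075. It pushes up with 4.5 N at 0 and 13.5 N at 0.006, so the unheld upper half stands about 6 mm off the joint face.
- roller: Loose brass guide roller, a ring 36 mm in outside diameter and 26 mm high with a 14 mm through bore and a shallow groove (31 mm diameter) between its two 8 mm flanges; about 90 g; both ends alike. Stands on the table, bore upright. Origin: centre of its underside, z along the bore.
- upper_half: Loose blue cap, 104 (its x) x 60 (its y) x 34 mm, about 220 g, lying open side down. Origin: centre of its underside (its joint face), z up. Below: 46 x 46 mm pocket 28 mm deep, whose roof bears on the roller. On top, a cast rib to hold it by: 14 mm thick (in y), 64 mm long (in x), 34 to 62 mm above the origin. Fits equally well turned by half a turn.
- bore_a (a point): Mouth of the upper half's dowel bore at x = +37.5 mm, y = 0 in its underside: 10.5 mm in diameter, 28 mm deep; either bore takes either dowel.
- bore_b (a point): Mouth of the upper half's dowel bore at x = -37.5 mm, y = 0 in its underside: 10.5 mm in diameter, 28 mm deep; either bore takes either dowel.
- cutter: Bystander: flush cutter with blue grips, 125 x 56 x 12 mm, lying at the left; origin at the centre of its underside.
- screwdriver: Bystander: screwdriver with orange handle, 190 mm long, handle 26 mm thick, lying at the right; origin at the centre of its underside.
- pen: Bystander: marker, grey with a blue cap, 128 x 14 x 16 mm, lying behind at the right; origin at the centre of its underside.

How it is judged:
On the way, in this order (a step that is already met when the one before it is completed fails the run):
1. the roller sits on the spring washer, over the axle, and has been let go (horizontal distance between roller and joint_face below 0.0035 m and z of roller in the frame of joint_face below 0.011 m and angle between roller's own z axis and vertical below 0.12 rad and contact force between the fingers and roller below 0.1 N), for 0.2 s.
2. the upper half is over the roller with both dowels in its bores (horizontal distance between upper_half and joint_face below 0.004 m and angle between the x axis of upper_half and the x axis of lower_half, either way round below 0.1 rad and z of upper_half in the frame of joint_face below 0.012 m), for 0.05 s.
At the end, for the whole second after the job is handed in: Joint faces within 1.5 mm, upper half centred within 3.5 mm, turned under 0.08 rad, tilted under 0.03 rad; roller centred within 3.5 mm on the axle, spring washer down over 4.2 mm; fingers bear on the upper half with over 4 N; flush cutter, screwdriver and marker within 30 mm of their start (z of upper_half in the frame of joint_face between -0.003 and 0.0015 m and horizontal distance between each of upper_half, roller and joint_face below 0.0035 m and angle between the x axis of upper_half and the x axis of lower_half, either way round below 0.08 rad and angle between upper_half's own z axis and vertical below 0.03 rad and value of joint spring_seat above 0.0042 m and contact force between the fingers and upper_half above 4 N and distance of each of cutter, screwdriver, pen from where it was at the start of the episode below 0.03 m); the arm keeps its last pose, push and grip.
It fails at once if the flush cutter, the screwdriver or the marker is shoved away (more than 30 mm) (distance of any of cutter, screwdriver, pen from where it was at the start of the episode above 0.03 m).
It also fails if it takes over 51 s, if anything falls off the work surface, if the arm or the gripper's body presses on something with over 40 N, if the wrist force passes 120 N, or if a joint passes its speed limit or range.

## Robot

A 6-joint arm with a two-finger parallel gripper is mounted at the origin on a cart in front of the work surface, level with it; the furniture and walls round the work are solid. World frame = base frame: x ahead of the robot, y to its left, z up, the work surface at z = 0. Lengths are in m, angles in rad, forces in N, time in s.
With the tool pointing down it reaches from about 0.3 to 0.75 m from the base axis. Payload 8.5 kg.
Tool frame: the origin (TCP) lies on the centre line of the jaws, within the pads' length; the fingertips stand env.nose_length ahead of it and the grasp point (between the pads) lies 2 mm behind it (env.nose_length is the distance from the TCP to the fingertips, in m); z points along the fingers, y is the direction in which the jaws open and shut (so a half turn about z gives the same grasp; the last joint's range is limited). The gripper opens to 85 mm and grips with 20 to 120 N. Pads are 22 mm wide; open, the fingers measure 114 mm over their backs; the gripper's body (76 mm by 85 mm) begins 54 mm behind the grasp point. The pads swing forward as they close: fully open they stand 13 mm farther back than shut.
Start: joints at [0.953, 0.381, 1.297, -0, 1.464, -0.215], TCP at [0.216, 0.506, 0.248] pointing down, gripper open.
Joint ranges: [-3.11, 3.11], [-0.89, 2.33], [0.22, 2.48], [-1.42, 4.56], [0.17, 2.85], [-2.88, 2.88]. Speed limits (rad/s): [2.39, 2.39, 3.14, 3.14, 3.14, 3.14].

## Interface

Orientations are given as a unit quaternion [w, x, y, z].
In Python, from bench import env gives the robot as it stands.
- The arm moves only by the tool servo_tool, never from a script. Its argument "moves" is a list of rows, each an object of numbers: "hand": the closure, from 0 (fully open) to 1 (shut); "dx", "dy", "dz": the shift along the tool's x, y, z in mm; "rx", "ry", "rz": the turn, a rotation vector about the tool's x, y, z in degrees. A call has 1 to 10 rows; each row is the pose to reach, as a shift and turn from the pose commanded when the call began, along the tool's axes at that moment; what a row does not reach only later rows make up. A row lasts 1/12 s, in which the tool goes at most 41.7 mm and 7.16 degrees, less where a joint would pass 70% of its speed; a pose out of reach is approached as far as the arm can. A call with a gripper value outside its range is refused whole. The fingers move at their own pace and stop on an object; "newtons" is the grip in N (left out, the last holds). Time passes only in rows, so rows that repeat a pose let the fingers close. It gives the time, the measured TCP pose, the force and the opening at its end, in the units of the state.
- env.get_state(): the state, without advancing time (a new reading comes with each control period).
- env.get_image(name): name is "scene" or "top" or "wrist"; returns a dict with "image" (400x640x3 uint8, red, green, blue), "range_z" (400x640 float32, m along the optical axis (not along the pixel's ray), 0 where there is no reading), "fovy" (degrees; the focal length in pixels is half the picture's height over the tangent of half this angle, whatever the lens; pixels are square), "cx", "cy" (the principal point, pixels), "view" (4x4, takes a point from world to camera coordinates). Camera axes: x right, y down, z forward; pixel columns grow to the right and rows downward; lengths in m; the calibration is good to about 2 mm. A picture is of the moment at which its call begins.
- env.hand_in(): hands the job in, once; it reports no verdict.
The state is a dict: "clock": time; "qpos": joint angles; "qvel": joint speeds; "tau": joint torques, N m; "position": TCP position; "tool_rot": TCP orientation; "ft_force": force on the tool from outside, world axes, zero at the start; "moment": the same for the moment, N m; "gripper_width": opening from 0.0 (shut) to 1.0 (fully open).
Only numpy, scipy, OpenCV 4.12 (cv2) and the standard library are available. Lean on these libraries where they do the work, as an engineer would, in place of code of your own. Each camera call takes 0.05 s, during which the arm holds its last target.

## Working session

There is one attempt and no reset: what is moved stays moved. The work goes in short steps, Python scripts to look and compute and a tool call to move; the robot and the scene stay as the last step left them, time stands still between calls to the robot, and variables do not carry over. Pictures are saved under pics/ and viewed, and the job is handed in when it is done.

Besides the shell and the picture viewer there is one more tool, called after "Emit:" as name([rows], argument=value, ...), one row to a line, values as JSON. servo_tool: Moves the arm, as the interface text tells. Its arguments: {"type":"object","properties":{"moves":{"type":"array"},"newtons":{"type":"number"}},"required":["moves"]}

```bash
ls; mkdir -p pics; cat > h.py <<'E'
import numpy as np, cv2
from bench import env
def grab(n):
    d=env.get_image(n); np.savez('pics/%s_last.npz'%n,**{k:np.array(v) for k,v in d.items()}); return d
def save(d,f): cv2.imwrite('pics/'+f,cv2.cvtColor(d['image'],cv2.COLOR_RGB2BGR))
def world(d):
    z=np.array(d['range_z'],float);H,W=z.shape
    f=H/2/np.tan(np.radians(float(d['fovy']))/2)
    u,v=np.meshgrid(np.arange(W),np.arange(H))
    P=np.stack([(u-float(d['cx']))*z/f,(v-float(d['cy']))*z/f,z,np.ones_like(z)],-1)
    P=P@np.linalg.inv(np.array(d['view'])).T
    P[z==0]=np.nan
    return P[...,:3]
E
python3 - <<'E'
from h import *
print(env.get_state(), env.nose_length)
for n in ['top','scene']:
    d=grab(n); save(d,n+'0.png'); print(n,d['fovy'],d['cx'],d['cy'],np.linalg.inv(d['view'])[:3,3])
E
```

```text
pics
{'clock': 0.0, 'qpos': array([ 9.52708229e-01,  3.81206787e-01,  1.29828605e+00, -2.17923700e-05,
        1.46358267e+00, -2.15324577e-01]), 'qvel': array([ 0.00078638, -0.00094004, -0.00026473, -0.00152475,  0.00180318,
       -0.00087555]), 'tau': array([ 1.83960387e-04, -4.48450649e+01, -2.31282020e+01, -1.35906093e-04,
        4.68558297e-03, -5.09124902e-05]), 'position': array([0.21543594, 0.50575249, 0.24769743]), 'tool_rot': array([-2.90187937e-04,  2.00022152e-01,  9.79791094e-01, -6.82366566e-04]), 'ft_force': array([-0.10869598, -0.28244984,  0.26020408]), 'moment': array([-0.06450801,  0.02055148, -0.02990266]), 'gripper_width': 0.9971282509431273} 0.017
top 45.24397481696992 317.3365571302708 200.5928305567972 [ 0.42216619 -0.01605526  1.36030865]
scene 51.23866405971002 317.92230051290124 199.6425620564919 [-0.05873359 -0.65235244  1.09370593]
```

View pics/top0.png

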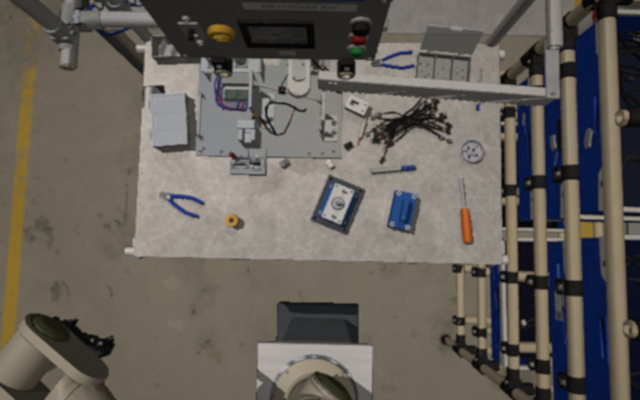

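View pics/scene0.png

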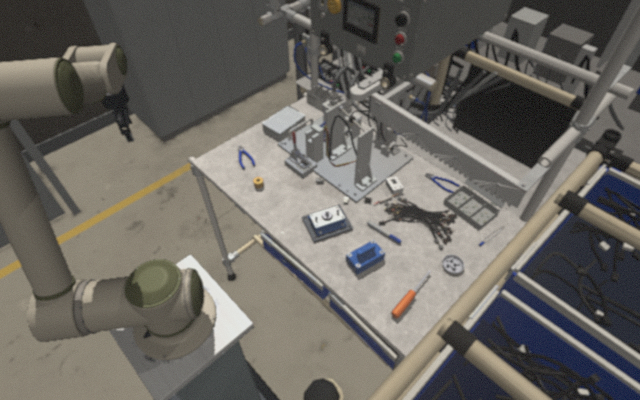

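Top view: roller at about (232,220), lower half at (338,203) and turned, upper half at (404,211). The cutter is at (183,205), the screwdriver at (466,225) and the marker at (393,169). Next I measure them.

```bash
python3 - <<'E'
from h import *
for n in ['top','scene']:
    d=dict(np.load('pics/%s_last.npz'%n)); P=world(d); hsv=cv2.cvtColor(d['image'],cv2.COLOR_RGB2HSV).astype(int)
    x,y,z=P[...,0],P[...,1],P[...,2]
    tab=(abs(z)<.02)&(x>.25)&(x<.7)&(abs(y)<.5); print(n,'table z',np.nanmedian(z[tab]))
    def rep(nm,m):
        q=P[m]
        if len(q)<5: print(nm,len(q));return
        r=cv2.minAreaRect((q[:,:2]*1000).astype(np.float32))
        print(nm,len(q),'min',q.min(0).round(4),'max',q.max(0).round(4),'med',np.median(q,0).round(4),'rect',np.round(r[0],1),np.round(r[1],1),round(r[2],1))
    def box(xc,yc,h=.09): return (abs(x-xc)<h)&(abs(y-yc)<h)
    if n=='top':
        f=200/np.tan(np.radians(float(d['fovy'])/2))
        for (u,v) in [(232,220),(338,203),(404,211),(183,205),(466,225)]: print((u,v),P[v,u].round(4))
        c={'r':P[220,232],'l':P[203,338],'u':P[211,404]}
    R,L,U=c['r'],c['l'],c['u']
    rep('roller top',box(R[0],R[1],.04)&(z>.018)&(z<.035))
    rep('lower z>.003',box(L[0],L[1],.1)&(z>.004)&(z<.1))
    rep('lower z>.03',box(L[0],L[1],.08)&(z>.033)&(z<.1))
    rep('lower z>.047',box(L[0],L[1],.08)&(z>.052)&(z<.1))
    rep('upper z>.02',box(U[0],U[1],.08)&(z>.025)&(z<.1))
    rep('upper rib',box(U[0],U[1],.08)&(z>.048)&(z<.1))
    rep('obst',(x>.25)&(x<.62)&(abs(y)<.45)&(z>.1)&(z<.6))
d=dict(np.load('pics/top_last.npz'))
cv2.imwrite('pics/crop.png',cv2.resize(cv2.cvtColor(d['image'],cv2.COLOR_RGB2BGR)[160:260,210:430],None,fx=3.6,fy=3.6,interpolation=cv2.INTER_CUBIC))
E
```

```text
top table z -0.0011585581156312585
(232, 220) [ 0.4885  0.2428 -0.0014]
(338, 203) [ 0.5372 -0.0556  0.0654]
(404, 211) [ 0.5194 -0.2345  0.0628]
(183, 205) [ 0.5284  0.3848 -0.002 ]
(466, 225) [ 0.4869 -0.4125  0.0251]
roller top 111 min [0.4703 0.2234 0.0183] max [0.5042 0.2561 0.0316] med [0.4872 0.2397 0.0243] rect [487.3 239.3] [34.3 32.1] 5.0
lower z>.003 1953 min [ 0.4391 -0.155   0.004 ] max [0.6354 0.0439 0.0664] med [ 0.5378 -0.0556  0.0157] rect [536.2 -57.4] [196.1 199. ] 1.1
lower z>.03 792 min [ 0.4817 -0.1001  0.0331] max [ 0.5953 -0.0102  0.0664] med [ 0.5388 -0.0556  0.0392] rect [539.7 -55.5] [ 59.7 104.1] 68.7
lower z>.047 24 min [ 0.502  -0.0716  0.0525] max [ 0.5765 -0.0401  0.0664] med [ 0.54   -0.0556  0.0594] rect [539.7 -53.2] [13.  79.7] 71.4
upper z>.02 812 min [ 0.4694 -0.2751  0.0252] max [ 0.58   -0.1985  0.0677] med [ 0.5244 -0.2339  0.0335] rect [ 524.9 -236.6] [ 60.9 103.9] 78.1
upper rib 127 min [ 0.4951 -0.2462  0.0485] max [ 0.5554 -0.2242  0.0677] med [ 0.5248 -0.235   0.0601] rect [ 525.2 -236. ] [14.1 62.1] 78.5
obst 97 min [0.25   0.4417 0.4603
[... 398 characters left out ...]
9.8
lower z>.03 500 min [ 0.4782 -0.1008  0.0332] max [ 0.5931 -0.0075  0.0682] med [ 0.5325 -0.0563  0.0417] rect [537.2 -52.8] [ 63.  104.1] 67.2
lower z>.047 29 min [ 0.4994 -0.0703  0.0521] max [ 0.5734 -0.0372  0.0682] med [ 0.536  -0.0526  0.0575] rect [537.2 -53.8] [27.4 76.3] 51.2
upper z>.02 635 min [ 0.4667 -0.2729  0.025 ] max [ 0.5772 -0.1934  0.0678] med [ 0.5159 -0.2392  0.0359] rect [ 522.6 -233. ] [ 62.4 107.6] 78.6
upper rib 123 min [ 0.4911 -0.245   0.0481] max [ 0.552  -0.2221  0.0678] med [ 0.5211 -0.2351  0.062 ] rect [ 521.7 -233.3] [15.6 61.4] 78.0
obst 16 min [0.2504 0.4463 0.4737] max [0.2568 0.45   0.5084] med [0.2519 0.4488 0.4895] rect [253.5 447.9] [3.6 6.2] 84.9
```

View pics/crop.png

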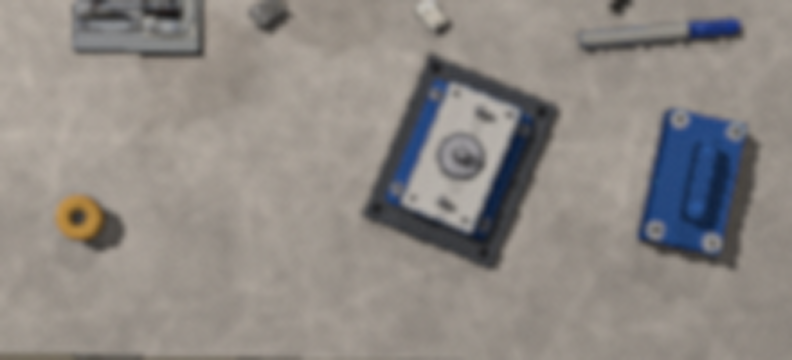

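Emit:
servo_tool([
  {"hand": 0, "dx": -354, "dy": -137, "dz": 40},
  {"hand": 0, "dx": -354, "dy": -137, "dz": 40},
  {"hand": 0, "dx": -354, "dy": -137, "dz": 40},
  {"hand": 0, "dx": -354, "dy": -137, "dz": 40},
  {"hand": 0, "dx": -354, "dy": -137, "dz": 40},
  {"hand": 0, "dx": -354, "dy": -137, "dz": 40},
  {"hand": 0, "dx": -354, "dy": -137, "dz": 40},
  {"hand": 0, "dx": -354, "dy": -137, "dz": 40},
  {"hand": 0, "dx": -354, "dy": -137, "dz": 40},
  {"hand": 0, "dx": -354, "dy": -137, "dz": 40},
])

```text
invalid input at $.moves[0]: expected keys hand, dx, dy, dz, rx, ry, rz
```

Emit:
servo_tool([
  {"hand": 0, "dx": -354, "dy": -137, "dz": 40, "rx": 0, "ry": 0, "rz": 0},
  {"hand": 0, "dx": -354, "dy": -137, "dz": 40, "rx": 0, "ry": 0, "rz": 0},
  {"hand": 0, "dx": -354, "dy": -137, "dz": 40, "rx": 0, "ry": 0, "rz": 0},
  {"hand": 0, "dx": -354, "dy": -137, "dz": 40, "rx": 0, "ry": 0, "rz": 0},
  {"hand": 0, "dx": -354, "dy": -137, "dz": 40, "rx": 0, "ry": 0, "rz": 0},
  {"hand": 0, "dx": -354, "dy": -137, "dz": 40, "rx": 0, "ry": 0, "rz": 0},
  {"hand": 0, "dx": -354, "dy": -137, "dz": 40, "rx": 0, "ry": 0, "rz": 0},
  {"hand": 0, "dx": -354, "dy": -137, "dz": 40, "rx": 0, "ry": 0, "rz": 0},
  {"hand": 0, "dx": -354, "dy": -137, "dz": 40, "rx": 0, "ry": 0, "rz": 0},
  {"hand": 0, "dx": -354, "dy": -137, "dz": 40, "rx": 0, "ry": 0, "rz": 0},
])

```text
clock: 0.93
position: [0.4911, 0.2369, 0.207]
tool_rot: [-0.0, 0.202, 0.979, -0.001]
ft_force: [-0.6, -0.5, 0.3]
gripper_width: 1.001
```

```bash
cat >> h.py <<'E'
from scipy.spatial.transform import Rotation as R_
def tool():
    s=env.get_state(); q=s['tool_rot']; return s, R_.from_quat([q[1],q[2],q[3],q[0]]).as_matrix(), np.array(s['position'])
E
python3 - <<'E'
from h import *
s,R,p=tool(); print(s['clock'],p,R.round(4),s['ft_force'],s['gripper_width'])
d=grab('wrist'); save(d,'w1.png'); V=np.linalg.inv(d['view']); print(d['fovy'],d['cx'],d['cy'],'cam in tool',(R.T@(V[:3,3]-p)).round(4),(R.T@V[:3,:3]).round(3))
E
```

```text
0.9333 [0.49110587 0.23688421 0.2069981 ] [[-9.180e-01  3.965e-01 -5.000e-04]
 [ 3.965e-01  9.180e-01 -1.500e-03]
 [-2.000e-04 -1.600e-03 -1.000e+00]] [-0.59249709 -0.54362157  0.33821087] 1.0010284228210133
64.78177894069938 318.830411889646 199.6996037849034 cam in tool [ 0.0761  0.0005 -0.1256] [[-0.    -0.954 -0.3  ]
 [ 1.    -0.    -0.001]
 [ 0.001 -0.3    0.954]]
```

View pics/w1.png

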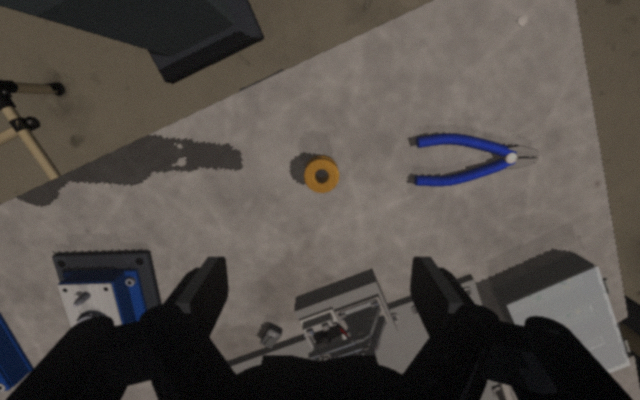

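Wrist view: roller at about (322,175), between the open fingers (tips at about 220 and 420, row 260). Next I measure the roller from this view.

```bash
cat >> h.py <<'E'
def roller_wrist(d):
    P=world(d); hsv=cv2.cvtColor(d['image'],cv2.COLOR_RGB2HSV).astype(int)
    m=(hsv[...,0]>10)&(hsv[...,0]<30)&(hsv[...,1]>130)&(hsv[...,2]>60)
    n,l,st,c=cv2.connectedComponentsWithStats(m.astype(np.uint8))
    i=1+np.argmax(st[1:,4]); mm=l==i
    return P,mm,P[mm],st[i],c[i]
E
python3 - <<'E'
from h import *
s,R,p=tool(); d=grab('wrist'); P,mm,q,st,c=roller_wrist(d); print(p,st,c)
print(np.nanpercentile(q,[2,50,98],axis=0).round(4))
t=q[(q[:,2]>.022)]; print(len(t)); cc,r=cv2.minEnclosingCircle((t[:,:2]*1000).astype(np.float32)); print(cc,r)
tt=(t-p)@R; print('tool frame', cv2.minEnclosingCircle((tt[:,:2]*1000).astype(np.float32)))
E
```

```text
[0.49005292 0.2380103  0.20713491] [303 157  35  37 866] [320.4595843  175.45612009]
[[0.4709 0.2253 0.007 ]
 [0.486  0.2418 0.0258]
 [0.5028 0.2568 0.0273]]
801
(487.1500549316406, 240.84619140625) 17.69992446899414
tool frame ((3.670062303543091, 1.696557879447937), 17.700437545776367)
```

Emit:
servo_tool([
  {"hand": 0, "dx": 0, "dy": 0, "dz": 40, "rx": 0, "ry": 0, "rz": 0},
  {"hand": 0, "dx": 0, "dy": 0, "dz": 80, "rx": 0, "ry": 0, "rz": 0},
  {"hand": 0, "dx": 0, "dy": 0, "dz": 120, "rx": 0, "ry": 0, "rz": 0},
  {"hand": 0, "dx": 0, "dy": 0, "dz": 145, "rx": 0, "ry": 0, "rz": 0},
  {"hand": 0, "dx": 0, "dy": 0, "dz": 160, "rx": 0, "ry": 0, "rz": 0},
  {"hand": 0, "dx": 0, "dy": 0, "dz": 172, "rx": 0, "ry": 0, "rz": 0},
  {"hand": 0, "dx": 0, "dy": 0, "dz": 180, "rx": 0, "ry": 0, "rz": 0},
  {"hand": 0, "dx": 0, "dy": 0, "dz": 184, "rx": 0, "ry": 0, "rz": 0},
  {"hand": 0, "dx": 0, "dy": 0, "dz": 184, "rx": 0, "ry": 0, "rz": 0},
  {"hand": 0, "dx": 0, "dy": 0, "dz": 184, "rx": 0, "ry": 0, "rz": 0},
])

```text
clock: 1.87
position: [0.4875, 0.2417, 0.0249]
tool_rot: [0.0, 0.2, 0.98, 0.0]
ft_force: [-0.6, -0.3, 0.0]
gripper_width: 0.998
```

```bash
python3 - <<'E'
from h import *
d=grab('wrist'); save(d,'w2.png');s,R,p=tool(); P,mm,q,st,c=roller_wrist(d); print(p,st,c)
t=q[(q[:,2]>.022)]; 
print('tool frame', cv2.minEnclosingCircle((((t-p)@R)[:,:2]*1000).astype(np.float32)), cv2.minEnclosingCircle((t[:,:2]*1000).astype(np.float32)))
E
```

```text
[0.4877547  0.24155097 0.02515026] [ 279  245   76   67 3231] [316.06437635 277.31662024]
tool frame ((-0.6261398196220398, -0.9038525223731995), 17.726505279541016) ((487.9776916503906, 240.4761505126953), 17.727336883544922)
```

View pics/w2.png

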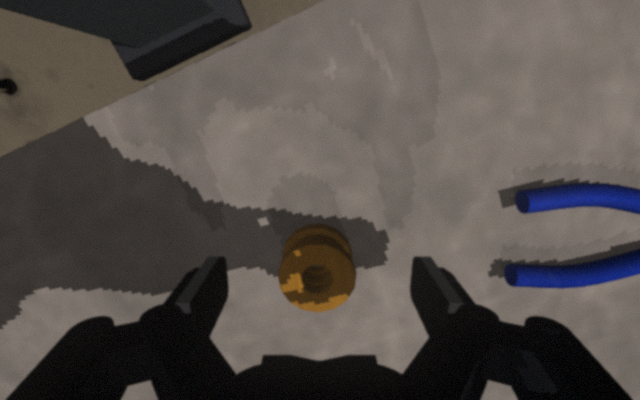

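The roller is centred at about (316,277). I'll lower a little and grip.

Emit:
servo_tool([
  {"hand": 0.3, "dx": 0, "dy": 0, "dz": 2, "rx": 0, "ry": 0, "rz": 0},
  {"hand": 0.5, "dx": 0, "dy": 0, "dz": 4, "rx": 0, "ry": 0, "rz": 0},
  {"hand": 1, "dx": 0, "dy": 0, "dz": 4, "rx": 0, "ry": 0, "rz": 0},
  {"hand": 1, "dx": 0, "dy": 0, "dz": 4, "rx": 0, "ry": 0, "rz": 0},
  {"hand": 1, "dx": 0, "dy": 0, "dz": 4, "rx": 0, "ry": 0, "rz": 0},
  {"hand": 1, "dx": 0, "dy": 0, "dz": 4, "rx": 0, "ry": 0, "rz": 0},
  {"hand": 1, "dx": 0, "dy": 0, "dz": 4, "rx": 0, "ry": 0, "rz": 0},
  {"hand": 1, "dx": 0, "dy": 0, "dz": 4, "rx": 0, "ry": 0, "rz": 0},
  {"hand": 1, "dx": 0, "dy": 0, "dz": 4, "rx": 0, "ry": 0, "rz": 0},
], newtons=40)

```text
clock: 2.67
position: [0.4877, 0.2412, 0.0206]
tool_rot: [0.0, 0.2, 0.98, 0.0]
ft_force: [-1.6, -0.9, 5.8]
gripper_width: 0.401
```

Emit:
servo_tool([
  {"hand": 1, "dx": 0, "dy": 0, "dz": -30, "rx": 0, "ry": 0, "rz": 0},
  {"hand": 1, "dx": 0, "dy": 0, "dz": -70, "rx": 0, "ry": 0, "rz": 0},
  {"hand": 1, "dx": 0, "dy": 0, "dz": -110, "rx": 0, "ry": 0, "rz": 0},
  {"hand": 1, "dx": -20, "dy": -30, "dz": -120, "rx": 0, "ry": 0, "rz": 0},
  {"hand": 1, "dx": -40, "dy": -63, "dz": -120, "rx": 0, "ry": 0, "rz": 0},
  {"hand": 1, "dx": -60, "dy": -94, "dz": -120, "rx": 0, "ry": 0, "rz": 0},
  {"hand": 1, "dx": -80, "dy": -125, "dz": -120, "rx": 0, "ry": 0, "rz": 0},
  {"hand": 1, "dx": -100, "dy": -156, "dz": -120, "rx": 0, "ry": 0, "rz": 0},
  {"hand": 1, "dx": -120, "dy": -187, "dz": -120, "rx": 0, "ry": 0, "rz": 0},
  {"hand": 1, "dx": -130, "dy": -202, "dz": -120, "rx": 0, "ry": 0, "rz": 0},
])

```text
clock: 3.5
position: [0.5284, 0.0007, 0.14]
tool_rot: [0.0, 0.201, 0.98, -0.0]
ft_force: [0.2, -0.2, -0.9]
gripper_width: 0.401
```

```bash
python3 - <<'E'
from h import *
d=grab('wrist'); save(d,'w3.png');s,R,p=tool(); P,mm,q,st,c=roller_wrist(d); print(p,s['gripper_width'],s['ft_force'],st,c)
tt=(q-p)@R; print(np.nanpercentile(tt,[2,50,98],axis=0).round(4))
t=tt[tt[:,2]<np.nanpercentile(tt[:,2],3)+.005]
print(len(t),'tool frame', cv2.minEnclosingCircle((t[:,:2]*1000).astype(np.float32)))
W=(P-p)@R
print('face',np.nanmedian(P[(P[...,2]>.033)&(P[...,2]<.047)],0))
E
```

```text
[ 0.52897525 -0.00073677  0.13996843] 0.40214934889885046 [ 1.61013817 -3.87656235 -0.25950205] [ 280  232   76   86 3610] [316.61440443 278.57645429]
[[-0.0146 -0.0141 -0.0064]
 [ 0.0037  0.0002 -0.0052]
 [ 0.0169  0.0154  0.0133]]
3262 tool frame ((0.6666297316551208, 0.7516301274299622), 17.702198028564453)
face [ 0.53344417 -0.05067103  0.03929854]
```

View pics/w3.png

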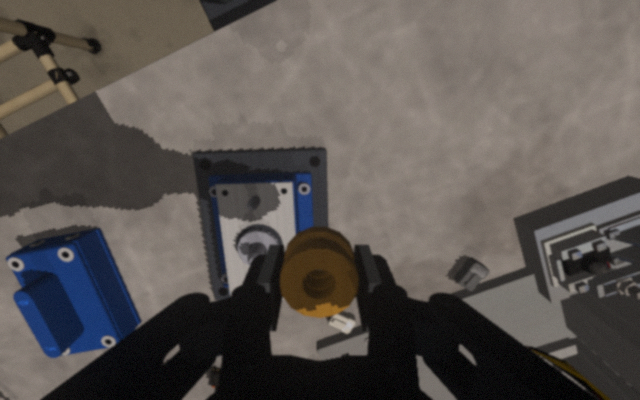

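Wrist view: the roller is held upright between the pads at about (317,279), and the washer at (257,245) is partly hidden. I'll move beyond the lower half for an unobstructed look.

Emit:
servo_tool([
  {"hand": 1, "dx": -33, "dy": -16, "dz": 0, "rx": 0, "ry": 0, "rz": 0},
  {"hand": 1, "dx": -66, "dy": -32, "dz": 0, "rx": 0, "ry": 0, "rz": 0},
  {"hand": 1, "dx": -90, "dy": -43, "dz": 0, "rx": 0, "ry": 0, "rz": 0},
  {"hand": 1, "dx": -100, "dy": -48, "dz": 0, "rx": 0, "ry": 0, "rz": 0},
  {"hand": 1, "dx": -104, "dy": -50, "dz": 0, "rx": 0, "ry": 0, "rz": 0},
  {"hand": 1, "dx": -104, "dy": -50, "dz": 0, "rx": 0, "ry": 0, "rz": 0},
  {"hand": 1, "dx": -104, "dy": -50, "dz": 0, "rx": 0, "ry": 0, "rz": 0},
  {"hand": 1, "dx": -104, "dy": -50, "dz": 0, "rx": 0, "ry": 0, "rz": 0},
  {"hand": 1, "dx": -104, "dy": -50, "dz": 0, "rx": 0, "ry": 0, "rz": 0},
  {"hand": 1, "dx": -104, "dy": -50, "dz": 0, "rx": 0, "ry": 0, "rz": 0},
])

```text
clock: 4.38
position: [0.6037, -0.0817, 0.1406]
tool_rot: [0.0, 0.2, 0.98, 0.0]
ft_force: [-0.5, -0.2, -1.1]
gripper_width: 0.398
```

```bash
python3 - <<'E'
from h import *
d=grab('wrist'); save(d,'w4.png');s,R,p=tool(); P,mm,q,st,c=roller_wrist(d); print(p,s['gripper_width'],s['ft_force'],st,c)
tt=(q-p)@R; t=tt[tt[:,2]<np.nanpercentile(tt[:,2],3)+.005]
print(len(t),'roller tool', cv2.minEnclosingCircle((t[:,:2]*1000).astype(np.float32)))
W=(P-p)@R; z=P[...,2]; near=(np.hypot(P[...,0]-.5396,P[...,1]+.0542)<.09)
def rep(nm,m):
    a=W[m]; w=P[m]; print(nm,len(a),cv2.minAreaRect((a[:,:2]*1000).astype(np.float32)),cv2.minEnclosingCircle((a[:,:2]*1000).astype(np.float32)),'world',cv2.minAreaRect((w[:,:2]*1000).astype(np.float32)),np.median(w[:,2]))
rep('face+',near&(z>.036)&(z<.0425))
w=near&(z>.0455)&(z<.050)&(np.hypot(P[...,0]-.5396,P[...,1]+.0542)<.025); rep('washer',w)
ax=near&(z>.060)&(np.hypot(P[...,0]-.5396,P[...,1]+.0542)<.02); rep('axle',ax)
ts=near&(z>.051)&(z<.061)&(np.hypot(P[...,0]-.5396,P[...,1]+.0542)>.025)&(np.hypot(P[...,0]-.5396,P[...,1]+.0542)<.05); rep('dowels',ts)
E
```

```text
[ 0.60382977 -0.08183044  0.14054444] 0.3998111283523745 [ 0.52348771  0.45526205 -0.43872404] [ 280  231   76   87 3823] [316.71933037 277.25634319]
3359 roller tool ((-0.4025441110134125, 0.11691886931657791), 17.709095001220703)
face+ 11200 ((69.54806518554688, -0.506622314453125), (60.00520706176758, 103.98001861572266), 88.4947509765625) ((69.7781982421875, -0.5154920220375061), 58.35565948486328) world ((539.6408081054688, -55.07996368408203), (60.005226135253906, 103.97999572753906), 68.46490478515625) 0.03994033451669109
washer 1487 ((69.54615783691406, -0.4475727081298828), (31.615753173828125, 30.272756576538086), 0.043375663459300995) ((69.55070495605469, -0.44082412123680115), 15.93564224243164) world ((539.664794921875, -55.02609634399414), (30.272768020629883, 31.615928649902344), 66.91663360595703) 0.04786781545750224
axle 236 ((69.55291748046875, -0.5687227249145508), (10.034770011901855, 10.477375030517578), 43.820472717285156) ((69.62560272216797, -0.4457928240299225), 5.3864336013793945) world ((539.6099243164062, -55.134437561035156), (10.477326393127441, 10.034761428833008), 23.13654327392578) 0.06440583333356613
dowels 234 ((69.93956756591797, -0.548065185546875), (7.486053943634033, 81.5566635131836), 88.75596618652344) ((69.92767333984375, -0.9857754111289978), 40.78084945678711) world ((539.2628173828125, -54.964385986328125), (7.486045837402344, 81.55632781982422), 68.20370483398438) 0.055207720923526396
```

View pics/w4.png

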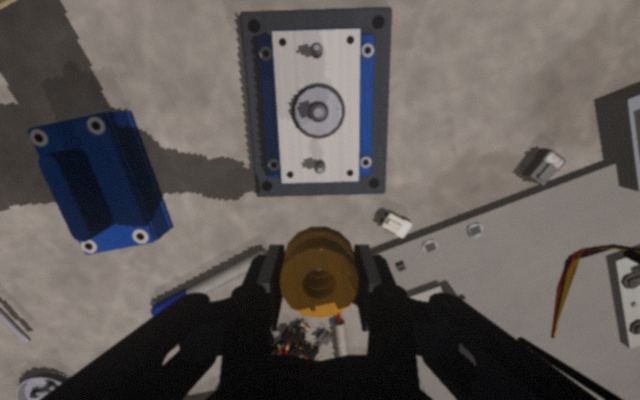

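The face fits at 60.0x104.0 mm at z=0.040, and the washer and axle agree within 0.2 mm. The roller-to-axle shift is dx +70, dy -0.6. I'll move over the axle.

Emit:
servo_tool([
  {"hand": 1, "dx": 30, "dy": -0.5, "dz": 0, "rx": 0, "ry": 0, "rz": 0},
  {"hand": 1, "dx": 55, "dy": -0.6, "dz": 0, "rx": 0, "ry": 0, "rz": -1},
  {"hand": 1, "dx": 66, "dy": -0.6, "dz": 0, "rx": 0, "ry": 0, "rz": -1.4},
  {"hand": 1, "dx": 70, "dy": -0.6, "dz": 0, "rx": 0, "ry": 0, "rz": -1.4},
  {"hand": 1, "dx": 70, "dy": -0.6, "dz": 15, "rx": 0, "ry": 0, "rz": -1.4},
  {"hand": 1, "dx": 70, "dy": -0.6, "dz": 30, "rx": 0, "ry": 0, "rz": -1.4},
  {"hand": 1, "dx": 70, "dy": -0.6, "dz": 42, "rx": 0, "ry": 0, "rz": -1.4},
  {"hand": 1, "dx": 70, "dy": -0.6, "dz": 48, "rx": 0, "ry": 0, "rz": -1.4},
  {"hand": 1, "dx": 70, "dy": -0.6, "dz": 48, "rx": 0, "ry": 0, "rz": -1.4},
  {"hand": 1, "dx": 70, "dy": -0.6, "dz": 48, "rx": 0, "ry": 0, "rz": -1.4},
])

```text
clock: 5.27
position: [0.5399, -0.0557, 0.0926]
tool_rot: [0.0, 0.188, 0.982, -0.0]
ft_force: [-0.4, -0.7, -0.7]
gripper_width: 0.402
```

```bash
python3 - <<'E'
from h import *
s,R,p=tool();d=grab('wrist'); save(d,'w5.png'); P,mm,q,st,c=roller_wrist(d); print(p,s['gripper_width'],s['ft_force'],st,c)
tt=(q-p)@R; t=tt[tt[:,2]<np.nanpercentile(tt[:,2],3)+.005]
print(len(t),'roller tool', cv2.minEnclosingCircle((t[:,:2]*1000).astype(np.float32)))
w=q[tt[:,2]<np.nanpercentile(tt[:,2],3)+.005]
print('roller world (axle 539.63,-55.05)', cv2.minEnclosingCircle((w[:,:2]*1000).astype(np.float32)))
E
```

```text
[ 0.53985444 -0.05565133  0.09255181] 0.40162705490943285 [-0.36773453 -0.65966274 -0.67115766] [ 280  231   77   87 3934] [317.36578546 277.12252161]
3411 roller tool ((-0.8746273517608643, -0.24593585729599), 18.025962829589844)
roller world (axle 539.63,-55.05) ((540.5753173828125, -56.20150375366211), 18.026107788085938)
```

View pics/w5.png

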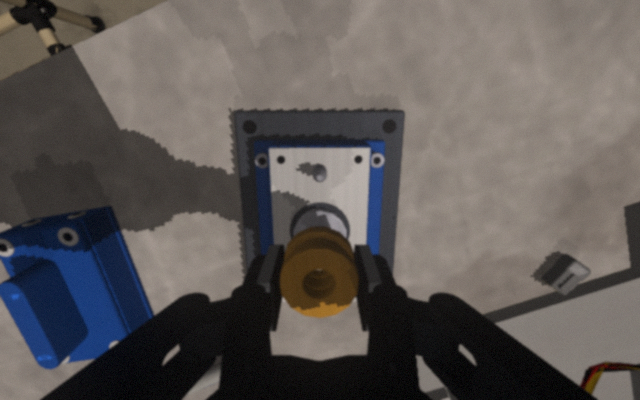

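Aligned: the bore at (317,280) is over the axle and the washer peeks out at (320,222). I'll descend in small steps and watch the force.

Emit:
servo_tool([
  {"hand": 1, "dx": 0.3, "dy": 0, "dz": 4, "rx": 0, "ry": 0, "rz": 0},
  {"hand": 1, "dx": 0.3, "dy": 0, "dz": 8, "rx": 0, "ry": 0, "rz": 0},
  {"hand": 1, "dx": 0.3, "dy": 0, "dz": 12, "rx": 0, "ry": 0, "rz": 0},
  {"hand": 1, "dx": 0.3, "dy": 0, "dz": 12, "rx": 0, "ry": 0, "rz": 0},
  {"hand": 1, "dx": 0.3, "dy": 0, "dz": 12, "rx": 0, "ry": 0, "rz": 0},
])

```text
clock: 5.73
position: [0.5391, -0.0554, 0.0801]
tool_rot: [-0.0, 0.188, 0.982, 0.0]
ft_force: [0.0, -0.6, -1.3]
gripper_width: 0.404
```

No contact force, with the bottom at about 0.060, so the axle is in the bore. Continuing.

Emit:
servo_tool([
  {"hand": 1, "dx": 0, "dy": 0, "dz": 4, "rx": 0, "ry": 0, "rz": 0},
  {"hand": 1, "dx": 0, "dy": 0, "dz": 8, "rx": 0, "ry": 0, "rz": 0},
  {"hand": 1, "dx": 0, "dy": 0, "dz": 10, "rx": 0, "ry": 0, "rz": 0},
  {"hand": 1, "dx": 0, "dy": 0, "dz": 11, "rx": 0, "ry": 0, "rz": 0},
  {"hand": 1, "dx": 0, "dy": 0, "dz": 11, "rx": 0, "ry": 0, "rz": 0},
  {"hand": 1, "dx": 0, "dy": 0, "dz": 11, "rx": 0, "ry": 0, "rz": 0},
])

```text
clock: 6.23
position: [0.5392, -0.0554, 0.0693]
tool_rot: [-0.0, 0.188, 0.982, -0.0]
ft_force: [0.3, 1.4, -0.8]
gripper_width: 0.403
```

Emit:
servo_tool([
  {"hand": 0.4, "dx": 0, "dy": 0, "dz": 0, "rx": 0, "ry": 0, "rz": 0},
  {"hand": 0.3, "dx": 0, "dy": 0, "dz": 0, "rx": 0, "ry": 0, "rz": 0},
  {"hand": 0.2, "dx": 0, "dy": 0, "dz": 0, "rx": 0, "ry": 0, "rz": 0},
  {"hand": 0.1, "dx": 0, "dy": 0, "dz": 0, "rx": 0, "ry": 0, "rz": 0},
  {"hand": 0.1, "dx": 0, "dy": 0, "dz": 0, "rx": 0, "ry": 0, "rz": 0},
  {"hand": 0.1, "dx": 0, "dy": 0, "dz": 0, "rx": 0, "ry": 0, "rz": 0},
  {"hand": 0.1, "dx": 0, "dy": 0, "dz": -30, "rx": 0, "ry": 0, "rz": 0},
  {"hand": 0.1, "dx": 0, "dy": 0, "dz": -70, "rx": 0, "ry": 0, "rz": 0},
  {"hand": 0.1, "dx": -20, "dy": 0, "dz": -100, "rx": 0, "ry": 0, "rz": 0},
  {"hand": 0.1, "dx": -55, "dy": 0, "dz": -120, "rx": 0, "ry": 0, "rz": 0},
])

```text
clock: 7.07
position: [0.5897, -0.0749, 0.1936]
tool_rot: [0.001, 0.188, 0.982, -0.0]
ft_force: [0.7, -0.7, -0.1]
gripper_width: 0.903
```

```bash
cat >> h.py <<'E'
def rect(a): return cv2.minAreaRect((a[:,:2]*1000).astype(np.float32))
E
python3 - <<'E'
from h import *
d=grab('wrist'); save(d,'w6.png');s,R,p=tool(); P,mm,q,st,c=roller_wrist(d); print(p,s['gripper_width'],s['ft_force'],st,c)
t=q[q[:,2]>.068]; print('roller',cv2.minEnclosingCircle((t[:,:2]*1000).astype(np.float32)),np.median(t[:,2]))
z=P[...,2]; near=(np.hypot(P[...,0]-.5245,P[...,1]+.235)<.075)
for nm,m in (('plate',near&(z>.030)&(z<.038)),('rib',near&(z>.058)&(z<.068))):
    print(nm,m.sum(),rect(P[m]),np.median(P[m][:,2]),'tool',rect((P[m]-p)@R))
E
```

```text
[ 0.59718512 -0.07880778  0.19671887] 0.9009314053176387 [ 0.07103901 -4.11578699  3.25423865] [ 296  108   45   46 1400] [317.87642857 130.01357143]
roller ((539.4163208007812, -55.46969985961914), 17.3337345123291) 0.07389335630127873
plate 4670 ((524.6652221679688, -236.25985717773438), (61.994422912597656, 103.42543029785156), 78.19248962402344) 0.03405259933304977 tool ((11.556888580322266, -173.21971130371094), (61.995513916015625, 103.42002868652344), 80.06890106201172)
rib 1283 ((524.8570556640625, -235.5443878173828), (15.675257682800293, 63.141883850097656), 78.80941772460938) 0.06180341243276283 tool ((11.223657608032227, -172.458251953125), (15.67911148071289, 63.14857864379883), 79.46846771240234)
```

View pics/w6.png

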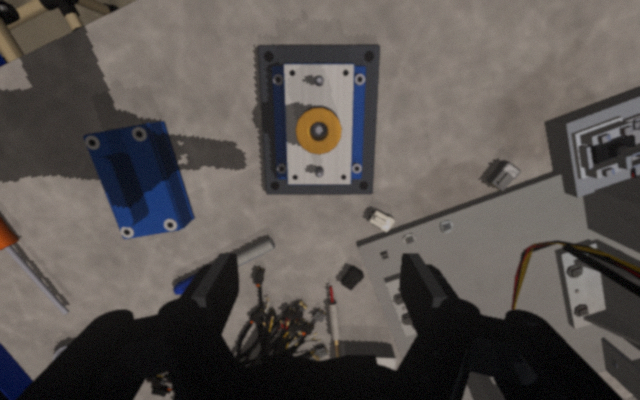

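Roller seated: top at z=0.0739 (0.074 expected), centred within 0.5 mm, at pixel (319,130). The cap is at (139,180). I'll move to view the cap with the yaw aligned.

Emit:
servo_tool([
  {"hand": 0.1, "dx": -10, "dy": -35, "dz": 5, "rx": 0, "ry": 0, "rz": -3},
  {"hand": 0.1, "dx": -22, "dy": -70, "dz": 10, "rx": 0, "ry": 0, "rz": -6},
  {"hand": 0.1, "dx": -36, "dy": -105, "dz": 15, "rx": 0, "ry": 0, "rz": -9},
  {"hand": 0.1, "dx": -50, "dy": -140, "dz": 18, "rx": 0, "ry": 0, "rz": -10.2},
  {"hand": 0.1, "dx": -56, "dy": -157, "dz": 20, "rx": 0, "ry": 0, "rz": -10.2},
  {"hand": 0.1, "dx": -57, "dy": -162, "dz": 20, "rx": 0, "ry": 0, "rz": -10.2},
  {"hand": 0.1, "dx": -57, "dy": -162, "dz": 20, "rx": 0, "ry": 0, "rz": -10.2},
  {"hand": 0.1, "dx": -57, "dy": -162, "dz": 20, "rx": 0, "ry": 0, "rz": -10.2},
  {"hand": 0.1, "dx": -57, "dy": -162, "dz": 20, "rx": 0, "ry": 0, "rz": -10.2},
  {"hand": 0.1, "dx": -57, "dy": -162, "dz": 20, "rx": 0, "ry": 0, "rz": -10.2},
])

```text
clock: 7.95
position: [0.5836, -0.2459, 0.1696]
tool_rot: [0.0, 0.099, 0.995, 0.0]
ft_force: [-0.6, 0.4, 0.1]
gripper_width: 0.901
```

```bash
cat >> h.py <<'E'
def cap(P,p,R,xy,rad=.075):
    z=P[...,2]; near=(np.hypot(P[...,0]-xy[0],P[...,1]-xy[1])<rad)
    for nm,m in (('plate',near&(z>.030)&(z<.038)),('rib',near&(z>.058)&(z<.068))):
        print(nm,m.sum(),rect(P[m]),np.median(P[m][:,2]),'tool',rect((P[m]-p)@R))
E
python3 - <<'E'
from h import *
s,R,p=tool();d=grab('wrist'); save(d,'w7.png'); P=world(d); print(p,s['tool_rot'],s['ft_force'])
cap(P,p,R,(.5248,-.236))
E
```

```text
[ 0.58362908 -0.24586021  0.16964306] [1.42280611e-04 9.91625207e-02 9.95071240e-01 2.50716654e-05] [-0.64603505  0.44794346  0.05575507]
plate 8063 ((525.36376953125, -236.27487182617188), (60.09492874145508, 103.78357696533203), 78.22518920898438) 0.033960324708487644 tool ((59.0495719909668, -2.1125431060791016), (103.78323364257812, 60.09496307373047), 0.39287620782852173)
rib 1632 ((525.1831665039062, -236.19070434570312), (13.542099952697754, 63.75618362426758), 78.8537368774414) 0.061902030196325994 tool ((59.23513412475586, -2.0634026527404785), (13.542001724243164, 63.756160736083984), 89.76435852050781)
```

View pics/w7.png

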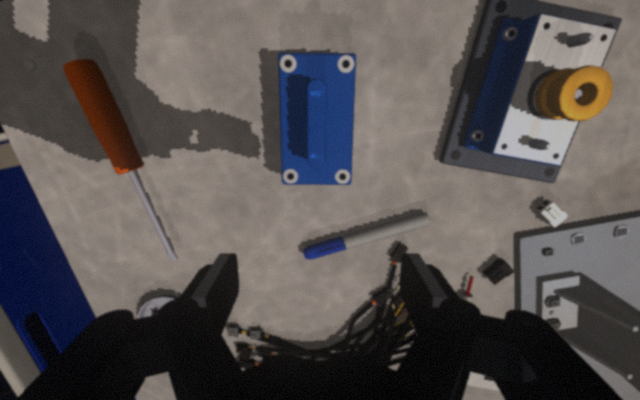

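Emit:
servo_tool([
  {"hand": 0.1, "dx": 30, "dy": -1, "dz": 0, "rx": 0, "ry": 0, "rz": 0},
  {"hand": 0.1, "dx": 55, "dy": -2.1, "dz": 10, "rx": 0, "ry": 0, "rz": 0},
  {"hand": 0.1, "dx": 59, "dy": -2.1, "dz": 40, "rx": 0, "ry": 0, "rz": 0},
  {"hand": 0.1, "dx": 59, "dy": -2.1, "dz": 70, "rx": 0, "ry": 0, "rz": 0},
  {"hand": 0.1, "dx": 59, "dy": -2.1, "dz": 95, "rx": 0, "ry": 0, "rz": 0},
  {"hand": 0.1, "dx": 59, "dy": -2.1, "dz": 108, "rx": 0, "ry": 0, "rz": 0},
  {"hand": 0.1, "dx": 59, "dy": -2.1, "dz": 113, "rx": 0, "ry": 0, "rz": 0},
  {"hand": 0.1, "dx": 59, "dy": -2.1, "dz": 114.5, "rx": 0, "ry": 0, "rz": 0},
  {"hand": 0.3, "dx": 59, "dy": -2.1, "dz": 114.5, "rx": 0, "ry": 0, "rz": 0},
  {"hand": 0.5, "dx": 59, "dy": -2.1, "dz": 114.5, "rx": 0, "ry": 0, "rz": 0},
])

```text
clock: 8.83
position: [0.5257, -0.2378, 0.056]
tool_rot: [0.001, 0.1, 0.995, -0.001]
ft_force: [-0.1, -0.4, 0.2]
gripper_width: 0.634
```

```bash
python3 - <<'E'
from h import *
s,R,p=tool();d=grab('wrist'); save(d,'w8.png'); P=world(d); print(p,s['ft_force'])
cap(P,p,R,(.5252,-.2363))
E
```

```text
[ 0.52572624 -0.23775203  0.05597496] [-0.07850666 -0.41358266  0.16736881]
plate 16460 ((525.167724609375, -236.00735473632812), (60.39820861816406, 104.08039855957031), 78.2509536743164) 0.033980928806681465 tool ((0.9393501281738281, 1.620992660522461), (104.07990264892578, 60.39850997924805), 0.291305273771286)
rib 5101 ((521.9713745117188, -238.69711303710938), (66.89546203613281, 54.58281707763672), 42.77183532714844) 0.0619365947870197 tool ((3.4790878295898438, -1.6792449951171875), (54.600467681884766, 66.89408874511719), 35.77225875854492)
```

View pics/w8.png

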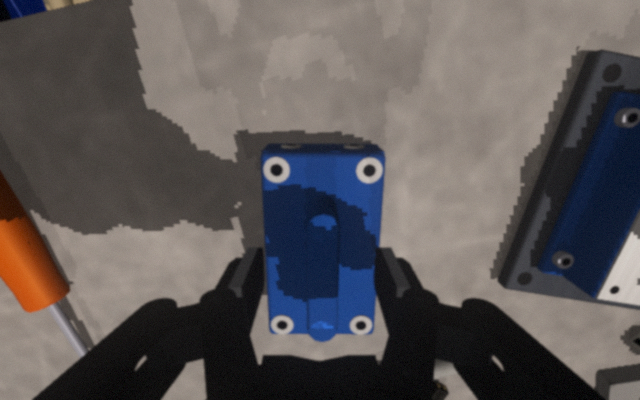

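The rib is centred within about 1.5 mm (pixel 323,250). I'll nudge and grip it.

Emit:
servo_tool([
  {"hand": 0.5, "dx": 0.5, "dy": 1.0, "dz": 0, "rx": 0, "ry": 0, "rz": 0},
  {"hand": 0.7, "dx": 0.5, "dy": 1.0, "dz": 0, "rx": 0, "ry": 0, "rz": 0},
  {"hand": 1, "dx": 0.5, "dy": 1.0, "dz": 0, "rx": 0, "ry": 0, "rz": 0},
  {"hand": 1, "dx": 0.5, "dy": 1.0, "dz": 0, "rx": 0, "ry": 0, "rz": 0},
  {"hand": 1, "dx": 0.5, "dy": 1.0, "dz": 0, "rx": 0, "ry": 0, "rz": 0},
  {"hand": 1, "dx": 0.5, "dy": 1.0, "dz": 0, "rx": 0, "ry": 0, "rz": 0},
  {"hand": 1, "dx": 0.5, "dy": 1.0, "dz": 0, "rx": 0, "ry": 0, "rz": 0},
  {"hand": 1, "dx": 0.5, "dy": 1.0, "dz": 0, "rx": 0, "ry": 0, "rz": 0},
  {"hand": 1, "dx": 0.5, "dy": 1.0, "dz": 0, "rx": 0, "ry": 0, "rz": 0},
], newtons=90)

```text
clock: 9.63
position: [0.525, -0.2366, 0.0553]
tool_rot: [0.0, 0.1, 0.995, -0.0]
ft_force: [-1.9, 1.9, 6.7]
gripper_width: 0.144
```

Emit:
servo_tool([
  {"hand": 1, "dx": 0, "dy": 0, "dz": -20, "rx": 0, "ry": 0, "rz": 0},
  {"hand": 1, "dx": 0, "dy": 0, "dz": -50, "rx": 0, "ry": 0, "rz": 0},
  {"hand": 1, "dx": 0, "dy": 0, "dz": -80, "rx": 0, "ry": 0, "rz": 0},
  {"hand": 1, "dx": 3, "dy": 25, "dz": -95, "rx": 0, "ry": 0, "rz": 1},
  {"hand": 1, "dx": 7, "dy": 58, "dz": -95, "rx": 0, "ry": 0, "rz": 3},
  {"hand": 1, "dx": 11, "dy": 90, "dz": -95, "rx": 0, "ry": 0, "rz": 5},
  {"hand": 1, "dx": 15, "dy": 123, "dz": -95, "rx": 0, "ry": 0, "rz": 7},
  {"hand": 1, "dx": 19, "dy": 155, "dz": -95, "rx": 0, "ry": 0, "rz": 9},
  {"hand": 1, "dx": 21, "dy": 173, "dz": -95, "rx": 0, "ry": 0, "rz": 10},
  {"hand": 1, "dx": 21.9, "dy": 180.3, "dz": -95, "rx": 0, "ry": 0, "rz": 10},
])

```text
clock: 10.47
position: [0.5389, -0.0528, 0.1494]
tool_rot: [-0.001, 0.185, 0.983, 0.0]
ft_force: [-0.4, 0.8, -2.2]
gripper_width: 0.141
```

Emit:
servo_tool([
  {"hand": 1, "dx": 0, "dy": 0, "dz": 0, "rx": 0, "ry": 0, "rz": 0},
  {"hand": 1, "dx": 0, "dy": 0, "dz": 0, "rx": 0, "ry": 0, "rz": 0},
  {"hand": 1, "dx": 0, "dy": 0, "dz": 0, "rx": 0, "ry": 0, "rz": 0},
  {"hand": 1, "dx": 0, "dy": 0, "dz": 0, "rx": 0, "ry": 0, "rz": 0},
])

```text
clock: 10.8
position: [0.5392, -0.0567, 0.1497]
tool_rot: [-0.0, 0.187, 0.982, -0.0]
ft_force: [-0.5, -0.3, -2.6]
gripper_width: 0.14
```

```bash
python3 - <<'E'
from h import *
s,R,p=tool();d=grab('wrist'); save(d,'w9.png'); P=world(d); print(p,s['tool_rot'],s['ft_force'],s['gripper_width'])
W=(P-p)@R
hsv=cv2.cvtColor(d['image'],cv2.COLOR_RGB2HSV).astype(int)
near=(abs(W[...,0])<.07)&(abs(W[...,1])<.05)&(W[...,2]>.012)&(W[...,2]<.032)
print(np.nanpercentile(W[near][:,2],[5,25,50,75,95]))
zt=np.nanmedian(W[near][:,2]); m=near&(abs(W[...,2]-zt)<.003)
print(rect(P[m]),rect(W[m]),zt, np.median(P[m][:,2]))
A=np.c_[W[m][:,:2],np.ones(m.sum())]; print('slope tool',np.linalg.lstsq(A,W[m][:,2],rcond=None)[0])
E
```

```text
[ 0.5392402  -0.05673802  0.14965888] [-9.33977351e-05  1.87028436e-01  9.82354491e-01 -9.22629179e-05] [-0.54132051 -0.32252021 -2.62715775] 0.14024206410996698
[0.01999595 0.02084312 0.02133909 0.02182666 0.02299971]
((538.65576171875, -56.23366165161133), (60.09367370605469, 102.97171783447266), 68.29548645019531) ((0.7256393432617188, 0.2595558166503906), (102.97172546386719, 60.09369659423828), 0.1456529200077057) 0.021339089200305455 0.12833610535605489
slope tool [-0.00298353 -0.00142234  0.02141401]
```

View pics/w9.png

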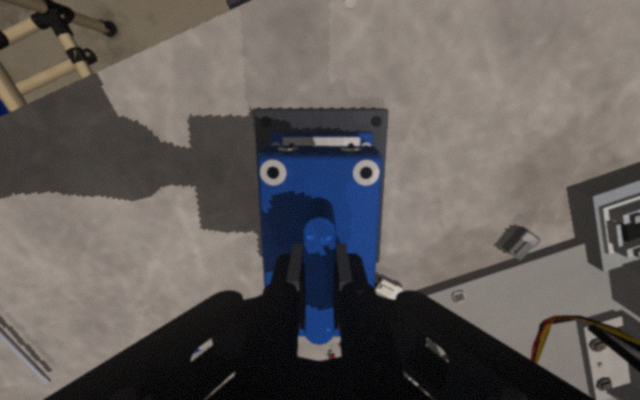

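The cap is held level (slope 0.003). Yaw is 68.30 against 68.35 for the face, and it needs about 1.4 mm along tool y. I'll shift and descend to the dowel tips.

Emit:
servo_tool([
  {"hand": 1, "dx": 0, "dy": 1.4, "dz": 0, "rx": 0, "ry": 0, "rz": 0},
  {"hand": 1, "dx": 0, "dy": 1.4, "dz": 8, "rx": 0, "ry": 0, "rz": 0},
  {"hand": 1, "dx": 0, "dy": 1.4, "dz": 16, "rx": 0, "ry": 0, "rz": 0},
  {"hand": 1, "dx": 0, "dy": 1.4, "dz": 24, "rx": 0, "ry": 0, "rz": 0},
  {"hand": 1, "dx": 0, "dy": 1.4, "dz": 30, "rx": 0, "ry": 0, "rz": 0},
  {"hand": 1, "dx": 0, "dy": 1.4, "dz": 34, "rx": 0, "ry": 0, "rz": 0},
  {"hand": 1, "dx": 0, "dy": 1.4, "dz": 34, "rx": 0, "ry": 0, "rz": 0},
  {"hand": 1, "dx": 0, "dy": 1.4, "dz": 34, "rx": 0, "ry": 0, "rz": 0},
  {"hand": 1, "dx": 0, "dy": 1.4, "dz": 34, "rx": 0, "ry": 0, "rz": 0},
])

```text
clock: 11.6
position: [0.54, -0.0542, 0.1161]
tool_rot: [0.0, 0.186, 0.982, -0.0]
ft_force: [1.4, 0.7, -2.3]
gripper_width: 0.142
```

```bash
cat >> h.py <<'E'
def held(f):
    s,R,p=tool();d=grab('wrist'); save(d,f); P=world(d); print(p,s['tool_rot'].round(4),s['ft_force'],s['gripper_width'])
    W=(P-p)@R
    near=(abs(W[...,0])<.07)&(abs(W[...,1])<.05)&(W[...,2]>.012)&(W[...,2]<.032)
    zt=np.nanmedian(W[near][:,2]); m=near&(abs(W[...,2]-zt)<.003)
    print('cap world',rect(P[m]),'tool',rect(W[m]),'top z',np.median(P[m][:,2]))
    A=np.c_[W[m][:,:2],np.ones(m.sum())]; print('slope',np.linalg.lstsq(A,W[m][:,2],rcond=None)[0])
    return P,W
E
python3 - <<'E'
from h import *
P,W=held('w10.png'); z=P[...,2]
m=(np.hypot(P[...,0]-.5396,P[...,1]+.0550)<.12)&(z>.006)&(z<.0135); print('plate',m.sum(),rect(P[m]))
E
```

```text
[ 0.53996148 -0.05423732  0.11607605] [ 3.000e-04  1.863e-01  9.825e-01 -0.000e+00] [ 1.38600404  0.70859658 -2.30889367] 0.14206081349271582
cap world ((539.6881103515625, -53.85718536376953), (60.08527755737305, 103.47264099121094), 68.27886199951172) tool ((0.4061851501464844, 0.253021240234375), (103.47235107421875, 60.08528518676758), 0.24323152005672455) top z 0.09473189179067742
slope [-0.00265368 -0.00335487  0.02141751]
plate 7158 ((548.1138305664062, -56.163108825683594), (114.49005126953125, 156.07656860351562), 68.53190612792969)
```

View pics/w10.png

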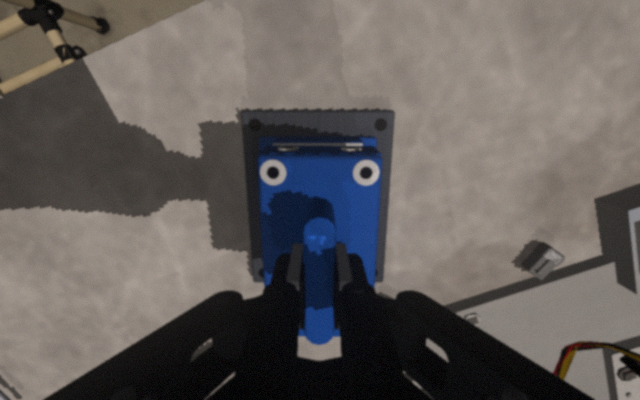

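Emit:
servo_tool([
  {"hand": 1, "dx": -0.2, "dy": -1, "dz": 0, "rx": 0, "ry": 0, "rz": 0},
  {"hand": 1, "dx": -0.2, "dy": -1, "dz": 0, "rx": 0, "ry": 0, "rz": 0},
  {"hand": 1, "dx": -0.2, "dy": -1, "dz": 0, "rx": 0, "ry": 0, "rz": 0},
  {"hand": 1, "dx": -0.2, "dy": -1, "dz": 0, "rx": 0, "ry": 0, "rz": 0},
  {"hand": 1, "dx": -0.2, "dy": -1, "dz": 0, "rx": 0, "ry": 0, "rz": 0},
  {"hand": 1, "dx": -0.2, "dy": -1, "dz": 0, "rx": 0, "ry": 0, "rz": 0},
  {"hand": 1, "dx": -0.2, "dy": -1, "dz": 0, "rx": 0, "ry": 0, "rz": 0},
  {"hand": 1, "dx": -0.2, "dy": -1, "dz": 0, "rx": 0, "ry": 0, "rz": 0},
])

```text
clock: 12.32
position: [0.5396, -0.0552, 0.1158]
tool_rot: [0.0, 0.186, 0.982, 0.0]
ft_force: [0.1, -0.7, -2.9]
gripper_width: 0.144
```

```bash
python3 - <<'E'
from h import *
P,W=held('w11.png')
E
```

```text
[ 0.5395986  -0.05517786  0.11583571] [0.     0.1864 0.9825 0.    ] [ 0.12486011 -0.67291419 -2.86012762] 0.14441930380720944
cap world ((539.07470703125, -54.73141098022461), (60.135372161865234, 102.96527099609375), 68.28606414794922) tool ((0.6518478393554688, 0.22298240661621094), (102.96527099609375, 60.1353874206543), 0.23372915387153625) top z 0.0944974689344292
slope [-0.00272564 -0.00253495  0.02143293]
```

Cap and axle now agree within about 0.3 mm. Descending over the dowels.

Emit:
servo_tool([
  {"hand": 1, "dx": 0, "dy": 0, "dz": 2, "rx": 0, "ry": 0, "rz": 0},
  {"hand": 1, "dx": 0, "dy": 0, "dz": 4, "rx": 0, "ry": 0, "rz": 0},
  {"hand": 1, "dx": 0, "dy": 0, "dz": 6, "rx": 0, "ry": 0, "rz": 0},
  {"hand": 1, "dx": 0, "dy": 0, "dz": 8, "rx": 0, "ry": 0, "rz": 0},
  {"hand": 1, "dx": 0, "dy": 0, "dz": 8, "rx": 0, "ry": 0, "rz": 0},
  {"hand": 1, "dx": 0, "dy": 0, "dz": 8, "rx": 0, "ry": 0, "rz": 0},
])

```text
clock: 12.87
position: [0.5395, -0.0552, 0.1076]
tool_rot: [-0.0, 0.186, 0.982, 0.0]
ft_force: [0.1, 0.0, -2.7]
gripper_width: 0.143
```

Emit:
servo_tool([
  {"hand": 1, "dx": 0, "dy": 0, "dz": 2, "rx": 0, "ry": 0, "rz": 0},
  {"hand": 1, "dx": 0, "dy": 0, "dz": 4, "rx": 0, "ry": 0, "rz": 0},
  {"hand": 1, "dx": 0, "dy": 0, "dz": 6, "rx": 0, "ry": 0, "rz": 0},
  {"hand": 1, "dx": 0, "dy": 0, "dz": 8, "rx": 0, "ry": 0, "rz": 0},
  {"hand": 1, "dx": 0, "dy": 0, "dz": 9, "rx": 0, "ry": 0, "rz": 0},
  {"hand": 1, "dx": 0, "dy": 0, "dz": 10, "rx": 0, "ry": 0, "rz": 0},
  {"hand": 1, "dx": 0, "dy": 0, "dz": 10, "rx": 0, "ry": 0, "rz": 0},
  {"hand": 1, "dx": 0, "dy": 0, "dz": 10, "rx": 0, "ry": 0, "rz": 0},
], newtons=110)

```text
clock: 13.53
position: [0.5397, -0.0552, 0.0983]
tool_rot: [0.0, 0.186, 0.982, -0.0]
ft_force: [-2.4, 0.2, 5.1]
gripper_width: 0.137
```

Emit:
servo_tool([
  {"hand": 1, "dx": 0, "dy": 0, "dz": 1, "rx": 0, "ry": 0, "rz": 0},
  {"hand": 1, "dx": 0, "dy": 0, "dz": 2, "rx": 0, "ry": 0, "rz": 0},
  {"hand": 1, "dx": 0, "dy": 0, "dz": 3, "rx": 0, "ry": 0, "rz": 0},
  {"hand": 1, "dx": 0, "dy": 0, "dz": 3.5, "rx": 0, "ry": 0, "rz": 0},
  {"hand": 1, "dx": 0, "dy": 0, "dz": 3.5, "rx": 0, "ry": 0, "rz": 0},
  {"hand": 1, "dx": 0, "dy": 0, "dz": 3.5, "rx": 0, "ry": 0, "rz": 0},
])

```text
clock: 14.03
position: [0.5397, -0.0552, 0.0954]
tool_rot: [0.001, 0.186, 0.982, -0.0]
ft_force: [-5.2, 1.1, 10.8]
gripper_width: 0.14
```

```bash
python3 - <<'E'
from h import *
P,W=held('w12.png')
E
```

```text
[ 0.53968021 -0.05522114  0.09540986] [ 5.000e-04  1.863e-01  9.825e-01 -2.000e-04] [-5.15282549  1.09280291 10.81108682] 0.13951075396239776
cap world ((539.4790649414062, -54.95707321166992), (60.07408905029297, 103.69422912597656), 68.36016082763672) tool ((0.30889129638671875, 0.1745777130126953), (103.69361877441406, 60.07407760620117), 0.17025718092918396) top z 0.07406700941596958
slope [-0.004579  -0.0002444  0.0214458]
```

View pics/w12.png

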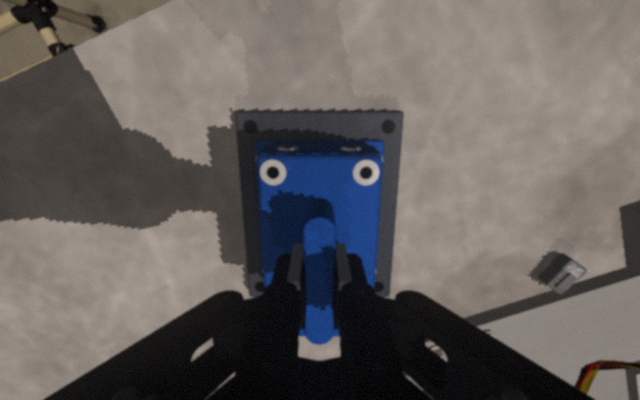

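Top at z=0.0741 (0.074 when shut) and a net load of about 13.5 N both say it is shut or nearly so. I'll press a little more for preload.

Emit:
servo_tool([
  {"hand": 1, "dx": 0, "dy": 0, "dz": 0.5, "rx": 0, "ry": 0, "rz": 0},
  {"hand": 1, "dx": 0, "dy": 0, "dz": 1, "rx": 0, "ry": 0, "rz": 0},
  {"hand": 1, "dx": 0, "dy": 0, "dz": 1, "rx": 0, "ry": 0, "rz": 0},
  {"hand": 1, "dx": 0, "dy": 0, "dz": 1, "rx": 0, "ry": 0, "rz": 0},
  {"hand": 1, "dx": 0, "dy": 0, "dz": 1, "rx": 0, "ry": 0, "rz": 0},
])

```text
clock: 14.5
position: [0.5397, -0.0551, 0.0953]
tool_rot: [0.001, 0.186, 0.983, -0.0]
ft_force: [-7.5, 2.1, 19.2]
gripper_width: 0.142
```

```bash
python3 - <<'E'
from h import *
P,W=held('w13.png')
d=grab('scene'); save(d,'s13.png')
im=cv2.cvtColor(d['image'],cv2.COLOR_RGB2BGR)[180:280,250:420]; cv2.imwrite('pics/s13c.png',cv2.resize(im,None,fx=4,fy=4,interpolation=cv2.INTER_CUBIC))
E
```

```text
[ 0.5396734  -0.05514101  0.09532594] [ 9.000e-04  1.862e-01  9.825e-01 -2.000e-04] [-7.45434098  2.09229315 19.17529752] 0.14185880261743777
cap world ((539.5055541992188, -54.88177490234375), (60.0749626159668, 103.66805267333984), 68.41539001464844) tool ((0.2918815612792969, 0.18314361572265625), (103.66802978515625, 60.07499313354492), 0.1256263554096222) top z 0.07396694996473574
slope [-3.72767987e-03 -4.69081514e-05  2.14306760e-02]
```

View pics/s13.png

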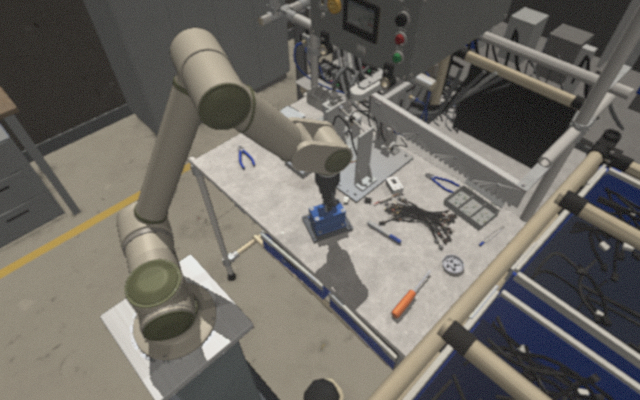

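View pics/s13c.png

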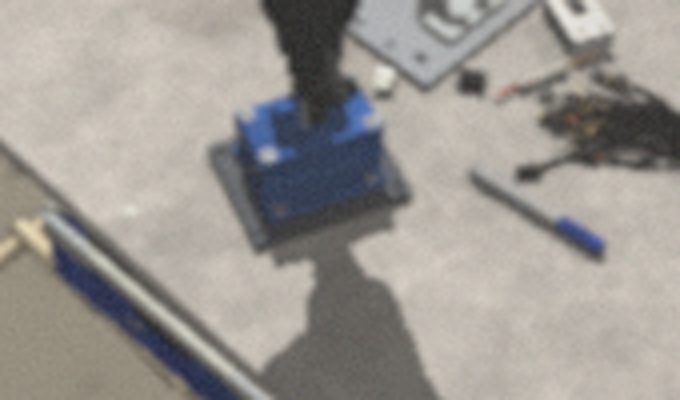

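The face is hard against its stop: 8 N more force moved it only 0.1 mm. The housing is shut with no visible gap, and the cutter, screwdriver and marker are where they were. Handing in.

```bash
python3 -c "
from bench import env
print(env.hand_in()); s=env.get_state(); print(s['clock'],s['position'],s['ft_force'])"
```

```text
the job is handed in; nothing more can be done
None
the job is handed in; nothing more can be done
```

The wire guide is assembled and was handed in at about 14.7 s, with the gripper still holding the housing pressed shut (110 N grip on the rib).

- **Roller:** I released it on the spring washer. Its top measured z = 73.9 mm (74 expected) and it was about 0.5 mm off the axle.
- **Upper half:** It went over both dowels with no measurable resistance. Its top now measures z = 74.0 mm, which is where it should be when shut. It is centred within about 0.3 mm, yaw is within 0.1° of the lower half, and tilt is about 0.004 rad.
- **Pressed shut:** Pressing 1 mm further moved it only 0.1 mm while the force rose by 8 N, so the joint faces are touching. The net downward push is about 22 N.
- **Bystanders:** The flush cutter, screwdriver and marker look unmoved in the last scene picture. I judged that by eye and did not measure it.

No check failed. The first estimates from the top and scene cameras disagreed by 2–3 mm, so I used wrist-camera measurements for both fits. I could not read the spring travel directly; the force and height imply about 6 mm.

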